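# Hold the printers' service key switch turned

### The job

Draw the round-headed key out of the key stand and push it fully home in the key switch on the grey control station; its pins are sticky, so rock it gently to and fro as it goes in rather than forcing it. Then turn it clockwise a quarter turn, to the stop: the switch springs back when let go and the printers stay in service mode only while it is held, so finish with the key still in the gripper and held turned against the spring. Leave the other two keys in the stand and the rest of the bench as it is.

Things in the scene. Friction and masses are not known exactly. Their poses are not given: they have to be found in the camera images.
- key: Service key, loose, 50 to 85 g, steel blade down, round black head up; starts in any of the stand's 3 slots. Origin: on the blade's axis at the shoulder's underside, where the blade begins. z up, x along blade width, y through thickness. Shoulder 18 x 7 mm, z 0 to 5. Fits either way round. The other keys have square or clover heads.
- key_head (a point): Middle of the key's head, 18 mm above the key's origin. Head a round disc, 30 mm across (x), 9 mm thick (y), z 4 to 34 mm; its flat sides can be gripped over x +-11, z 5 to 30 mm. Axes as the key's.
- key_tip (a point): The blade's V point, 32 mm below the key's origin. Blade 10 mm wide (x), 5 mm thick (y); below z -23 mm only 1.6 mm thick, and the V is its last 5 mm. Notches in both edges, 6 to 17 mm below the origin, leave 4 mm width. Axes as the key's.
- keyway (a point): Mouth of the keyway: centre of the 20 mm brass face in a steel bezel, 70 mm above the bench; does not turn. z up, resting slot along x. Slot 11.4 mm (x) by 6.6 mm (y), 32 mm deep, with a 45 degree lead-in 2.5 mm wide. Key home: its origin is here, shoulder on the face. Wards let it turn fully only when within 2 mm of home; turned, it cannot be drawn out.
- pins (a point): Slot's axis 13.5 mm below its mouth, between two sticky pins 2 mm apart that stay where pushed. The thin point goes between; the full blade catches on them 11 to 2 mm above home. Straight through takes up to 35 N of push and over 40 N in all at the pins. So stop 12 mm above home, give way to side force, rock about z (clockwise 0.3 rad, back 0.15) to move them, then 0.15 rad each way per mm down.
- cylinder (a joint): Turn of the lock cylinder, rad: 0 at rest (slot along the station's x), growing clockwise seen from above, stop at 1.5. A spring pulls it back to 0: 0.02 N m at rest, 0.06 N m at the stop. The slot leaves the key 0.16 rad of play each way, so the key must turn 0.15 to 0.3 rad more than the cylinder.
- station: Control station, grey cast box fixed to the bench, 100 (x) x 150 (y) x 60 mm high. Origin: centre of underside; z up. On top: key switch 35 mm from the centre towards +y, mushroom stop button 42 mm towards -y (42 mm across, top 89 mm above the bench), pilot lamp 10 mm high at x 34, y -8 mm.
- stand: Key stand, black printed block fixed to the bench, 50 (x) x 150 (y) x 45 mm high. Origin: centre of underside. Three slots in its top at y -44, 0, +44 mm, 12.4 mm along y, 7 mm along x, hold three keys upright, shoulders on the top (key origins 45 mm above the bench), heads' width along the stand's y.
- key_square: Another key in the stand, same blade, but a square head 30 mm wide, 28 mm high, 9 mm thick. Not to be used. Origin and axes as for the service key.
- key_clover: Another key in the stand, same blade, but a three-lobed clover head. Not to be used. Origin and axes as for the service key.
- solder_reel: Reel of solder standing on the bench, 58 mm across, 50 mm high. Origin: centre of its underside.
- board: Small green circuit board with parts on it, 50 x 60 mm, 15 mm high in all. Origin: centre of its underside.
- bracket: Black printed bracket, 50 x 30 mm, 25 mm high. Origin: centre of its underside.
- pliers: Pliers with blue grips lying along their x, 160 mm long, 14 mm high. Origin near the pivot, on the bench.
- tape_roll: Roll of black tape lying flat, 90 mm across, 19 mm high. Origin: centre of its underside.
- screwdriver: Screwdriver lying along its x, 170 mm long, 26 mm thick. Origin: middle of its length, on the bench.
Things that resemble listed ones, but are neither listed nor needed, are in the scene too. Of the things that look like the stand, the smaller one is meant.

How it is judged (in metres and radians):
On the way, in this order (a step that is already met when the one before it is completed fails the run):
1. the round-headed key is drawn clear of the stand (z of key in the frame of stand above 0.08 m and contact force between the fingers and key above 1 N), for 0.1 s.
2. the key is fully home in the key switch, not yet turned (z of key in the frame of keyway below 0.0025 m and horizontal distance between key and keyway below 0.004 m and angle between key's own z axis and vertical below 0.12 rad and value of joint cylinder below 0.35 rad), for 0.1 s.
At the end, for the whole second after the job is handed in: Ends holding: fingers grip the service key (over 2 N), key home in the switch (within 2.5 mm of the face, 4 mm of the axis, 0.12 rad of upright), cylinder held still past 1.25 of its 1.5 rad; other keys within 20 mm, other things within 30 mm of where they were (value of joint cylinder above 1.25 rad and z of key in the frame of keyway below 0.0025 m and horizontal distance between key and keyway below 0.004 m and angle between key's own z axis and vertical below 0.12 rad and contact force between the fingers and key above 2 N and velocity of joint cylinder between -0.3 and 0.3 rad/s and distance of each of key_square, key_clover from where it was at the start of the episode below 0.02 m and distance of each of solder_reel, board, bracket, pliers, tape_roll, screwdriver from where it was at the start of the episode below 0.03 m); the arm keeps its last pose, push and grip.
It fails at once if the key is forced in: over 40 N of contact force between the key and the key switch before it is turned (contact force between key and station above 40 N and value of joint cylinder below 0.3 rad).
It fails at once if another key is pulled out or knocked (moved over 20 mm) (distance of any of key_square, key_clover from where it was at the start of the episode above 0.02 m).
It fails at once if other bench things are pushed about (over 30 mm) (distance of any of solder_reel, board, bracket, pliers, tape_roll, screwdriver from where it was at the start of the episode above 0.03 m).
It also fails if it takes over 69 s, if anything falls off the work surface, if the arm or the gripper's body presses on something with over 40 N, if the wrist force passes 120 N, or if a joint passes its speed limit or range.

### The arm

A 7-joint arm with a two-finger parallel gripper is mounted at the origin on the work surface. World frame = base frame: x ahead of the robot, y to its left, z up, the work surface at z = 0. Lengths are in mm, angles in rad, forces in N, time in s.
With the tool pointing down it reaches from about 400 to 875 mm from the base axis. Payload 4.4 kg.
Tool frame: the origin (TCP) lies at the very end of the fingers, on their centre line; the grasp point (between the pads) lies 19 mm behind it; z points along the fingers, y is the direction in which the jaws open and shut (so a half turn about z gives the same grasp; the last joint's range is limited). The gripper opens to 85 mm and grips with 20 to 120 N. Pads are 22 mm wide; open, the fingers measure 114 mm over their backs; the gripper's body (76 mm by 85 mm) begins 54 mm behind the grasp point. The pads swing forward as they close: fully open they stand 13 mm farther back than shut.
Start: joints at [1.229, 0.628, 0.038, 1.517, -0.027, 0.996, -0.02], TCP at [177.033, -625.441, 231.313] pointing down, gripper open.
Joint ranges: [-3.06, 3.06], [-0.37, 2.12], [-1.25, 1.32], [0.18, 2.47], [-1.1, 4.24], [0.23, 1.98], [-2.94, 2.94]. Speed limits (rad/s): [2.57, 2.57, 3.14, 3.14, 3.14, 3.14, 3.14].

### API

Orientations are given as [roll, pitch, yaw] about the fixed x, y, z axes, in that order (R = Rz(yaw) Ry(pitch) Rx(roll)).
In Python, from cell import ctrl gives the robot as it stands.
- The arm moves only by the shell command python3 -m crank 'ROWS' [OPENING]. ROWS is JSON, a list that holds one entry, the list of rows, each a list of 6 numbers: the shift along the tool's x, y, z in units of 30 mm (1.0 is 30 mm), then the turn, a rotation vector about the tool's x, y, z in units of 6 degrees (1.0 is 6 degrees). In form: [[[tx, ty, tz, rx, ry, rz], ...]]. A call has 1 to 12 rows; each row shifts and turns the pose as measured when the row begins, along the tool's axes as they then stand; what a row does not reach is not made up. A row lasts 1/12 s, in which the tool goes at most 41.7 mm and 7.16 degrees, less where a joint would pass 70% of its speed; a pose out of reach is approached as far as the arm can. A call is refused whole if a number of a shift passes 1 or a number of a turn 1, either way. A call with a gripper value outside its range is refused whole. OPENING is the gripper command: -1 is fully open, 1 is shut, values between are in proportion, set as the call begins (- or left out, the last holds). The fingers move at their own pace and stop on an object; the grip force is fixed at half the most. Time passes only in rows, so rows that do not move let the fingers close. It gives the time, the measured TCP pose, the force and the opening at its end, in the units of the state.
- ctrl.read_state(): the state, without advancing time (a new reading comes with each control period).
- ctrl.get_image(name): name is "scene" or "top" or "wrist"; returns a dict with "color" (480x640x3 uint8, red, green, blue), "depth" (480x640 float32, mm along the optical axis (not along the pixel's ray), 0 where there is no reading), "camera_matrix" (3x3 intrinsics, pixels), "k1" (the pictures are not rectified: a ray, as slopes to the right and down, at radius r is drawn at 1 + k1 r^2 times it, then the intrinsics apply), "R" (3x3) and "t" (3): a world point X has camera coordinates R X + t. Camera axes: x right, y down, z forward; pixel columns grow to the right and rows downward; lengths in mm; the calibration is good to about 2 mm. A picture is of the moment at which its call begins.
- ctrl.finish_job(): hands the job in, once; it reports no verdict.
Trained networks look in a picture, given as the dict that the camera call returned (one of the last four; its "shot" number tells which), for a name from the list of things; names that differ only in an ending like _2 or _b are one class to them, and where a whole thing is asked for, a point or a joint stands for the part that bears it (a point fixed in the world has none). Each returns a list of dicts, best first, with "conf" (0 to 1); they miss things now and then, are a little off and sometimes report something else, mostly with a low value. They report only what shows in the picture. A call takes as long as a camera call. They do not tell look-alikes from the thing itself.
- ctrl.search_frame(query, picture): "extent" ([centre column, centre row, width, height] in pixels, round what is visible of it).
The state is a dict: "clock": time; "qpos": joint angles; "qd": joint speeds; "tau": joint torques, N m; "eef_pos": TCP position; "tool_rot": TCP orientation; "force": force on the tool from outside, world axes, zero at the start; "torque": the same for the moment, N m; "width": finger opening in mm.
Only numpy, scipy, OpenCV 4.12 (cv2) and the standard library are available. Lean on these libraries where they do the work, as an engineer would, in place of code of your own. Each camera call takes 0.05 s, during which the arm holds its last target. There are 200 camera calls.

## Working session

There is one attempt and no reset: what is moved stays moved. The work goes in short steps, Python scripts to look and compute and a shell command to move; the robot and the scene stay as the last step left them, time stands still between calls to the robot, and variables do not carry over. Pictures are saved under pics/ and viewed, about 8 in all and at most 12, crops included, and the job is handed in when it is done.

```bash
ls; mkdir -p pics; cat > h.py <<'E'
import numpy as np,cv2
from cell import ctrl
def px2world(im,u,v,d=None,z=None):
    K=np.array(im["camera_matrix"]);k=im["k1"];R=np.array(im["R"]);t=np.array(im["t"])
    a=cv2.undistortPoints(np.array([[[u,v]]],float),K,np.array([k,0,0,0,0.]))[0,0]
    r=R.T@np.array([a[0],a[1],1]);c=-R.T@t
    s=d if d is not None else (z-c[2])/r[2]
    return c+s*r
def w2px(im,X):
    p,_=cv2.projectPoints(np.array(X,float).reshape(-1,1,3),cv2.Rodrigues(np.array(im["R"]))[0],np.array(im["t"],float),np.array(im["camera_matrix"]),np.array([im["k1"],0,0,0,0.]))
    return p[:,0]
def save(n,a): cv2.imwrite("pics/"+n,cv2.cvtColor(np.ascontiguousarray(a),cv2.COLOR_RGB2BGR))
E
python3 - <<'E'
from h import *
print(ctrl.read_state())
for n in("top","scene"):
    im=ctrl.get_image(n); save(n+"1.png",im["color"])
    print(n,-np.array(im["R"]).T@im["t"],im["camera_matrix"][0][0])
    for q in("key","key_square","key_clover","stand","station","keyway","key_head"):
        for r in ctrl.search_frame(q,im)[:4]:
            u,v,w,h=r["extent"];d=im["depth"][int(v),int(u)]
            print(q,round(r["conf"],2),np.round(r["extent"]),np.round(px2world(im,u,v,d)))
E
```

```text
pics
{'clock': 0.0, 'qpos': array([ 1.22920611,  0.62932224,  0.03846285,  1.5183545 , -0.02702768,
        0.99631934, -0.02001775]), 'qd': array([-5.12285426e-04, -1.37582021e-03,  4.97460755e-04,  4.65103890e-05,
       -3.61353932e-04, -1.37128938e-03, -3.51063364e-04]), 'tau': array([-1.04970186e-04, -5.63403261e+01,  1.22660704e+00, -1.93439323e+01,
        1.11363948e-02,  1.07405253e-02,  5.50593086e-05]), 'eef_pos': array([ 176.85448426, -624.83081273,  230.40927588]), 'tool_rot': array([-3.13970769e+00,  1.26322324e-05,  2.75740821e-01]), 'force': array([-0.16521211, -0.31446144, -0.28736234]), 'torque': array([-0.06247962, -0.00986883,  0.00595361]), 'width': 85.30045064354631}
top [ 380.29638566    3.00367965 1360.74210435] 560.8443135208988
key 0.52 [420. 234.   8.   8.] [ 507. -238.   78.]
key_square 0.52 [232. 155.  63.  28.] [718. 206.  10.]
key_square 0.39 [438. 231.  13.   5.] [ 513. -281.   78.]
key_clover 0.52 [405. 238.  14.   4.] [ 499. -204.   73.]
stand 0.7 [416. 235.  66.  31.] [ 506. -230.   73.]
stand 0.64 [418. 344.  98.  54.] [ 250. -236.   25.]
station 0.9 [242. 238.  74.  56.] [505. 175.  62.]
keyway 0.68 [239. 238.  74.  58.] [506. 182.  58.]
key_head 0.51 [421. 234.  11.   9.] [ 507. -241.   74.]
key_head 0.42 [325. 226.  26.  25.] [532. -20.  50.]
scene [1187.44607714 -239.17798841  906.18126004] 543.6522521165612
key 0.44 [203. 278.  15.  17.] [ 514. -237.   68.]
key 0.15 [315. 268.  31.  37.] [553. -21.  51.]
key_square 0.74 [181. 287.  20.  16.] [ 519. -280.   64.]
key_clover 0.76 [225. 272.  17.  11.] [ 509. -191.   62.]
stand 0.73 [205. 292.  85.  55.] [ 530. -240.   44.]
station 0.7 [402. 237.  78.  52.] [548. 171.  67.]
keyway 0.68 [402. 236.  74.  53.] [543. 174.  63.]
key_head 0.74 [203. 277.  13.  16.] [ 514. -236.   71.]
key_head 0.55 [314. 271.  32.  36.] [1187. -239.  906.]
```

```bash
python3 - <<'E'
import cv2,numpy as np
t=cv2.imread("pics/top1.png");s=cv2.imread("pics/scene1.png")
a=cv2.resize(t[190:290,190:460],None,fx=2.9,fy=2.9,interpolation=cv2.INTER_CUBIC)
b=cv2.resize(s[200:330,150:450],None,fx=2.6,fy=2.25,interpolation=cv2.INTER_CUBIC)
cv2.imwrite("pics/c1.png",np.vstack([a[:,:780],b[:,:780]])); 
E
```

```text
(no output)
```

View pics/c1.png

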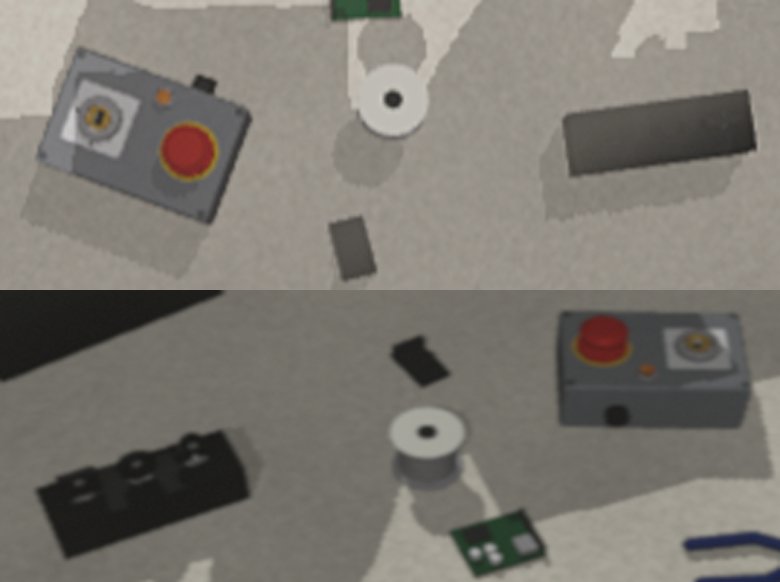

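View pics/top1.png

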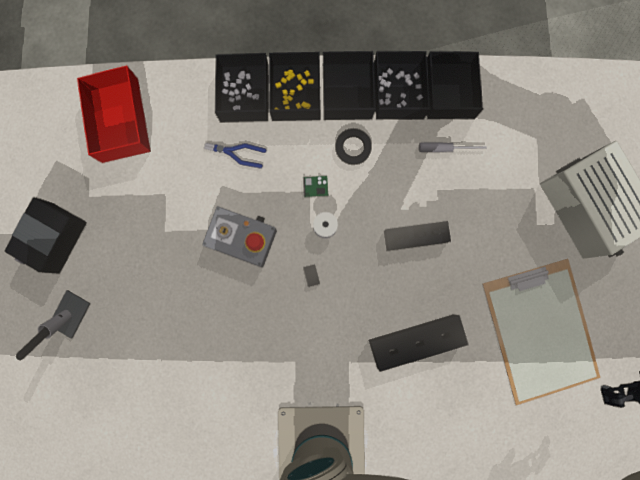

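The round key seems to be the middle one (top px about (420,234)), with square at y≈-280 and clover at y≈-195. The larger look-alike stand is at x≈250. Next I'll move over the stand to check up close.

```bash
python3 -m crank '[[[0.95,-0.66,-0.1,0,0,0],[0.95,-0.66,-0.1,0,0,0],[0.95,-0.66,-0.1,0,0,0],[0.95,-0.66,-0.1,0,0,0],[0.95,-0.66,-0.1,0,0,0],[0.95,-0.66,-0.1,0,0,0],[0.95,-0.66,-0.1,0,0,0],[0.95,-0.66,-0.1,0,0,0],[0.95,-0.66,-0.1,0,0,0],[0.95,-0.66,-0.1,0,0,0],[0.95,-0.66,-0.1,0,0,0],[0.95,-0.66,-0.1,0,0,0]]]' -1
python3 -m crank '[[[0,0,0,0,0,-1],[0,0,0,0,0,-1],[0,0,0,0,0,-1],[0,0,0,0,0,-1],[0,0,0,0,0,-1],[0,0,0,0,0,-1],[0,0,0,0,0,-1],[0,0,0,0,0,-1],[0,0,0,0,0,-1],[0,0,0,0,0,-1],[0,0,0,0,0,-1],[0,0,0,0,0,-1]]]'
cat >> h.py <<'E'
from scipy.spatial.transform import Rotation as Ro
def go(target,yaw=None):
    """remaining shift (tool axes, 30 mm units) and turn (6 deg units) to target"""
    s=ctrl.read_state();R=Ro.from_euler("xyz",s["tool_rot"])
    print("pos",np.round(s["eef_pos"],1),"rpy",np.round(s["tool_rot"],3),"q",np.round(s["qpos"],2),"F",np.round(s["force"],1),"T",np.round(s["torque"],2),"w",round(s["width"],1),"t",round(s["clock"],1))
    print("shift",np.round(R.inv().apply(np.array(target)-s["eef_pos"])/30,3))
    if yaw is not None:
        print("turn",np.round((R.inv()*Ro.from_euler("xyz",[np.pi,0,yaw])).as_rotvec()/np.radians(6),2))
E
python3 - <<'E'
from h import *
go([506,-235,260],1.77)
im=ctrl.get_image("wrist"); save("w1.png",im["color"])
print(-np.array(im["R"]).T@im["t"],im["R"][2])
for q in("key","key_square","key_clover","stand","key_head"):
    for r in ctrl.search_frame(q,im)[:4]: print(q,round(r["conf"],2),np.round(r["extent"]))
E
```

```text
clock: 1.8
eef_pos: [445.6, -300.6, 266.3]
tool_rot: [3.135, 0.005, 0.256]
force: [0.7, -1.0, 0.3]
width: 85.6
clock: 2.8
eef_pos: [456.6, -287.6, 269.2]
tool_rot: [3.136, 0.007, 1.595]
force: [-0.2, 0.1, -0.9]
width: 85.0
pos [ 456.6 -287.6  269.2] rpy [3.136 0.007 1.595] q [ 0.74  0.44 -0.33  1.78  0.18  0.94  0.36] F [-0.2  0.1 -0.9] T [0.05 0.06 0.  ] w 85.0 t 2.8
shift [1.714 1.687 0.304]
turn [ 0.05  0.07 -1.67]
[ 454.80074818 -221.32505882  411.31400989] [ 0.01133981 -0.26567007 -0.96399731]
key 0.74 [379. 157.  16.  34.]
key_square 0.81 [382. 205.  15.  41.]
key_clover 0.6 [377. 105.  19.  47.]
stand 0.82 [375. 150.  68. 169.]
stand 0.67 [ 95. 132. 184. 261.]
stand 0.56 [377. 105.  16.  44.]
key_head 0.85 [377. 155.  18.  37.]
```

```bash
python3 - <<'E'
from h import *
im=cv2.imread("pics/w1.png")[40:260,300:460]
cv2.imwrite("pics/w1c.png",cv2.resize(im,None,fx=2.7,fy=2.7,interpolation=cv2.INTER_CUBIC))
E
```

```text
(no output)
```

View pics/w1c.png

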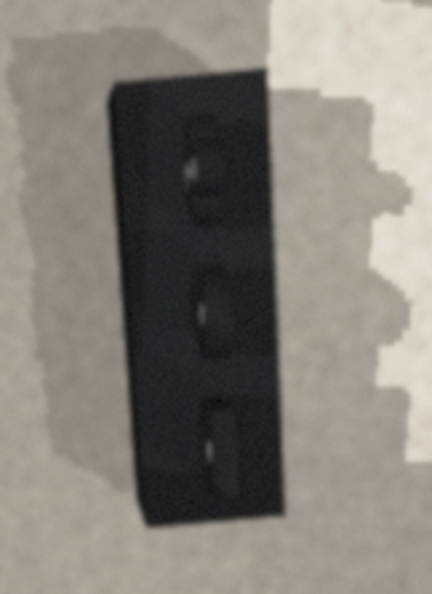

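The crop shows three keys in the stand: three-lobed at the top, one in the middle with an even outline, and a flat-topped one at the bottom. The middle one, at about (377,156) in the full picture, fits the round head. Now the depth measurement.

```bash
cat >> h.py <<'E'
def cloud(im):
    D=im["depth"];K=np.array(im["camera_matrix"]);v,u=np.nonzero(D>0)
    a=cv2.undistortPoints(np.stack([u,v],1).astype(float).reshape(-1,1,2),K,np.array([im["k1"],0,0,0,0.]))[:,0]
    d=D[v,u][:,None];C=np.hstack([a,np.ones_like(d)])*d
    return (C-np.array(im["t"]))@np.array(im["R"])
E
python3 - <<'E'
from h import *
im=ctrl.get_image("wrist");P=cloud(im)
m=(abs(P[:,0]-506)<60)&(abs(P[:,1]+235)<110)
P=P[m]
print(np.histogram(P[:,2],bins=np.arange(-5,95,5)))
top=P[abs(P[:,2]-45)<5]
r=cv2.minAreaRect(top[:,:2].astype(np.float32));print(r,len(top))
h=P[P[:,2]>55]
c=np.array(r[0]); b=cv2.boxPoints(r); e=[b[1]-b[0],b[2]-b[1]];e=max(e,key=np.linalg.norm);e/=np.linalg.norm(e);e*=np.sign(e[1])
n=np.array([e[1],-e[0]]);print("axis y",e,"yaw",np.arctan2(-e[0],e[1]))
A=(h[:,:2]-c)@e;B=(h[:,:2]-c)@n
for lo in(-66,-22,22):
    k=(A>lo)&(A<lo+44)
    for z0,z1 in((55,62),(62,69),(69,74),(74,85)):
        q=k&(h[:,2]>z0)&(h[:,2]<=z1)
        if q.sum()>3: print(lo,z0,q.sum(),"A",np.percentile(A[q],[2,50,98]).round(1),"B",np.percentile(B[q],[2,50,98]).round(1))
E
```

```text
(array([8165, 7873,   50,   49,   58,   52,   62,   61,   73, 3942, 3654,
         32,   85,  153,  228,  216,  806,   11,    0]), array([-5,  0,  5, 10, 15, 20, 25, 30, 35, 40, 45, 50, 55, 60, 65, 70, 75,
       80, 85, 90]))
((509.29669189453125, -238.50985717773438), (50.72636413574219, 150.5972137451172), 6.551357269287109) 7596
axis y [-0.11409388  0.99347   ] yaw 0.11434287
-66 55 46 A [-56.1 -37.4 -29. ] B [-4.9 -4.7  2.7]
-66 62 40 A [-55.7 -37.5 -28.9] B [-5.  -4.7  1.5]
-66 69 34 A [-56.4 -39.4 -28.9] B [-5.1 -4.7  2.4]
-66 74 364 A [-57.7 -43.2 -29.3] B [-4.7 -0.7  4.1]
-22 55 27 A [-11.6  -1.6  10.1] B [-4.9 -4.7 -4.5]
-22 62 64 A [-14.6   5.2  15.1] B [-4.8 -4.5  3.2]
-22 69 100 A [-13.2   6.3  13.9] B [-4.9 -1.8  3.9]
-22 74 280 A [-10.1   0.2  10.4] B [-4.7 -0.4  4.2]
22 55 53 A [27.7 44.9 60.8] B [-4.8 -4.5  2.8]
22 62 226 A [28.7 45.5 60. ] B [-4.7 -1.1  4.1]
22 69 37 A [35.1 40.8 52.5] B [-4.9 -3.   4.1]
22 74 228 A [36.5 43.8 51.2] B [-4.6 -0.4  4.3]
```

Stand found with size 50.7×150.6 and yaw 0.114. The middle key's profile is widest at mid-height, so it is the round one. The target is (509.3,-238.5) with yaw 1.685.

```bash
python3 - <<'E'
from h import *
go([509,-238.5,110],1.685)
E
```

```text
pos [ 456.6 -287.5  269.1] rpy [3.136 0.007 1.588] q [ 0.74  0.44 -0.33  1.78  0.17  0.94  0.35] F [ 0.2  0.1 -0.4] T [-0.02 -0.    0.01] w 85.4 t 3.1
shift [1.638 1.745 5.301]
turn [ 0.05  0.07 -0.93]
```

```bash
python3 -m crank '[[[0.4,0.4,0.8,0.05,0.07,-0.9],[0.4,0.4,0.8,0,0,0],[0.4,0.4,0.8,0,0,0],[0.4,0.4,0.8,0,0,0],[0,0,0.8,0,0,0],[0,0,0.8,0,0,0],[0,0,0,0,0,0],[0,0,0,0,0,0]]]' 0
python3 - <<'E'
from h import *
go([509,-238.5,100],1.685)
E
```

```text
clock: 3.82
eef_pos: [506.0, -235.8, 122.0]
tool_rot: [3.136, 0.006, 1.675]
force: [-0.1, -0.2, 1.4]
width: 42.4
pos [ 506.  -235.8  122. ] rpy [3.136 0.006 1.675] q [ 0.57  0.65 -0.28  1.88  0.29  0.64  0.21] F [-0.1 -0.2  1.4] T [0.07 0.03 0.07] w 42.4 t 3.8
shift [-0.094  0.087  0.735]
turn [ 0.06  0.06 -0.09]
```

```bash
python3 -m crank '[[[-0.1,0.09,0.5,0.06,0.06,-0.1],[0,0,0.5,0,0,0],[0,0,0.5,0,0,0],[0,0,0,0,0,0]]]'
python3 - <<'E'
from h import *
go([509,-238.5,50],1.685)
im=ctrl.get_image("wrist");save("w2.png",im["color"]);P=cloud(im)
c=np.array([509.3,-238.5]);e=np.array([-.114,.9935]);n=np.array([e[1],-e[0]])
A=(P[:,:2]-c)@e;B=(P[:,:2]-c)@n
for lo,hi in((-22,22),(22,66),(-66,-22)):
  q=(P[:,2]>74)&(P[:,2]<82)&(abs(B)<8)&(A>lo)&(A<hi)
  if q.sum(): print(lo,q.sum(),np.percentile(A[q],[2,50,98]),np.percentile(B[q],[2,50,98]))
E
```

```text
clock: 4.15
eef_pos: [512.5, -241.3, 81.7]
tool_rot: [3.135, 0.005, 1.682]
force: [-0.4, 0.7, 0.4]
width: 42.9
pos [ 512.5 -241.3   81.7] rpy [3.135 0.005 1.682] q [ 0.56  0.72 -0.26  1.88  0.32  0.57  0.2 ] F [-0.4  0.7  0.4] T [0.   0.03 0.01] w 42.9 t 4.2
shift [ 0.111 -0.114  1.054]
turn [ 0.06  0.05 -0.02]
-22 1057 [-9.32536349  2.14508674 10.97700631] [-4.39957794 -0.09239826  4.0210359 ]
22 951 [37.32858763 45.06071687 51.68102214] [-4.4263195  -0.06481158  4.10973748]
-66 1248 [-55.82765399 -40.95961708 -28.48777546] [-4.42233326  0.03876662  4.3602716 ]
```

View pics/w2.png

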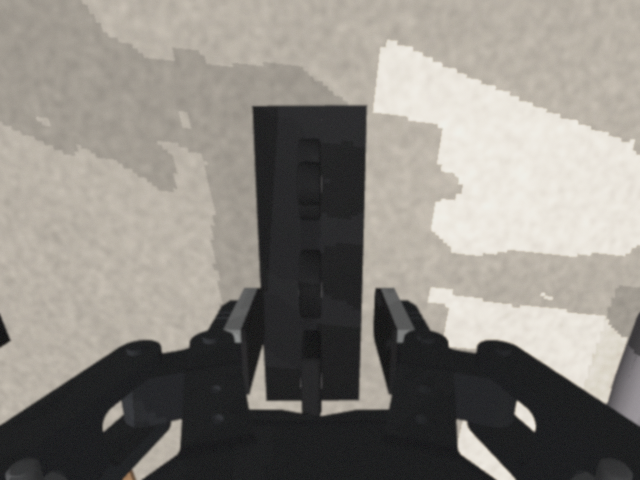

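The picture shows the middle head between the jaws (px ~(311,285)), aligned with the tool and with its neighbours clear. Going down.

```bash
python3 -m crank '[[[0.1,-0.1,0.3,0.06,0.05,0],[0,0,0.3,0,0,0],[0,0,0.2,0,0,0],[0,0,0.1,0,0,0],[0,0,0,0,0,0],[0,0,0,0,0,0]]]'
python3 - <<'E'
from h import *
go([509.2,-238,50],1.685)
E
```

```text
clock: 4.7
eef_pos: [512.8, -240.7, 58.9]
tool_rot: [3.133, 0.005, 1.68]
force: [-0.2, 0.1, 0.4]
width: 42.7
pos [ 512.8 -240.7   58.9] rpy [3.133 0.005 1.68 ] q [ 0.54  0.76 -0.24  1.89  0.34  0.52  0.18] F [-0.2  0.1  0.4] T [-0.    0.01  0.03] w 42.7 t 4.7
shift [ 0.104 -0.113  0.295]
turn [ 0.08  0.05 -0.05]
```

```bash
python3 -m crank '[[[0.1,-0.1,0.15,0.1,0.05,0],[0.1,-0.1,0.1,0.1,0.05,0],[0,0,0.1,0,0,0],[0,0,0,0,0,0]]]'
python3 - <<'E'
from h import *
go([509.2,-238,50],1.685)
E
```

```text
clock: 5.03
eef_pos: [505.9, -234.9, 47.9]
tool_rot: [-3.127, -0.006, 1.68]
force: [-1.0, 1.1, -0.3]
width: 42.6
pos [ 505.9 -234.9   47.9] rpy [-3.127 -0.006  1.68 ] q [ 0.53  0.78 -0.24  1.9   0.34  0.52  0.18] F [-1.   1.1 -0.3] T [-0.01  0.05 -0.05] w 42.6 t 5.0
shift [-0.115  0.098 -0.071]
turn [-0.14 -0.06 -0.04]
```

```bash
python3 -m crank '[[[-0.1,0.1,-0.05,-0.1,-0.05,0],[0,0,0,0,0,0],[0,0,0,0,0,0]]]'
python3 - <<'E'
from h import *
go([509.2,-238,50],1.685)
E
```

```text
clock: 5.28
eef_pos: [509.5, -237.6, 49.2]
tool_rot: [-3.139, -0.001, 1.681]
force: [0.3, -1.0, 0.0]
width: 42.7
pos [ 509.5 -237.6   49.2] rpy [-3.139e+00 -1.000e-03  1.681e+00] q [ 0.54  0.78 -0.23  1.9   0.34  0.51  0.18] F [ 0.3 -1.   0. ] T [-0.02  0.03 -0.02] w 42.7 t 5.3
shift [-0.012 -0.013 -0.026]
turn [-0.03 -0.01 -0.04]
```

Well placed, so I'll close.

```bash
python3 -m crank '[[[0,0,0,0,0,0],[0,0,0,0,0,0],[0,0,0,0,0,0],[0,0,0,0,0,0],[0,0,0,0,0,0],[0,0,0,0,0,0],[0,0,0,0,0,0],[0,0,0,0,0,0]]]' 1
python3 - <<'E'
from h import *
go([509.2,-238,50],1.685)
E
```

```text
clock: 5.95
eef_pos: [509.7, -238.0, 49.7]
tool_rot: [-3.139, 0.0, 1.68]
force: [-0.6, -0.4, 0.3]
width: 8.2
pos [ 509.7 -238.    49.7] rpy [-3.139  0.     1.68 ] q [ 0.54  0.77 -0.23  1.9   0.34  0.51  0.18] F [-0.6 -0.4  0.3] T [ 0.    0.02 -0.02] w 8.2 t 6.0
shift [ 0.001 -0.017 -0.009]
turn [-0.02  0.   -0.05]
```

```bash
python3 -m crank '[[[0,0,-0.3,0,0,0],[0,0,-0.5,0,0,0],[0,0,-0.5,0,0,0],[0,0,-0.6,0,0,0],[0,0,-0.6,0,0,0],[0,0,-0.8,0,0,0],[0,0,-0.8,0,0,0],[0,0,-0.8,0,0,0],[0,0,-0.4,0,0,0],[0,0,0,0,0,0],[0,0,0,0,0,0],[0,0,0,0,0,0]]]'
python3 - <<'E'
from h import *
go([440,60,200],2.78)
im=ctrl.get_image("wrist");save("w3.png",im["color"])
im=ctrl.get_image("top");P=cloud(im);m=(abs(P[:,0]-505)<75)&(abs(P[:,1]-178)<100)&(abs(P[:,2]-60)<5)
T=P[m];r=cv2.minAreaRect(T[:,:2].astype(np.float32));print(r,m.sum())
m=(abs(P[:,0]-505)<75)&(abs(P[:,1]-178)<100)&(P[:,2]>76)&(P[:,2]<100);print("button",P[m].mean(0),m.sum())
E
```

```text
clock: 6.95
eef_pos: [508.5, -236.7, 220.3]
tool_rot: [-3.138, -0.001, 1.682]
force: [-0.3, 1.0, -1.2]
width: 8.0
pos [ 508.5 -236.7  220.3] rpy [-3.138e+00 -1.000e-03  1.682e+00] q [ 0.61  0.53 -0.34  1.77  0.22  0.88  0.28] F [-0.3  1.  -1.2] T [-0.04  0.02 -0.01] w 8.0 t 7.0
shift [10.082 -1.171  0.687]
turn [ -0.03  -0.03 -10.49]
((511.481201171875, 183.84194946289062), (149.16624450683594, 97.92584991455078), 68.36654663085938) 2067
button [495.52947584 145.43895265  87.1832209 ] 224
```

View pics/w3.png

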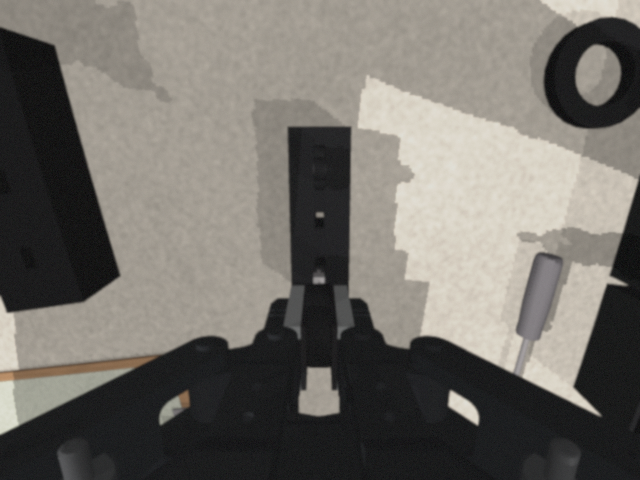

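The picture shows the middle slot empty and the key held upright. Station: centre (511.5,183.8), yaw -0.377, and the button position agrees. The first keyway estimate is (524.4,216.4). Moving over for a close look.

```bash
python3 -m crank '[[[0.6,0.15,0,0,0,0],[0.9,0.25,0,0,0,0],[1,0.26,0,0,0,0],[1,0.26,0,0,0,0],[1,0.26,0,0,0,0],[1,0.26,0,0,0,0],[1,0.26,0,0,0,0],[1,0.26,0,0,0,0],[1,0.26,0,0,0,0],[1,0.26,0,0,0,0],[1,0.26,0,0,0,0],[1,0.26,0,0,0,0]]]'
python3 -m crank '[[[0.5,0.2,0.2,0,0,-1],[0.3,0.1,0.2,0,0,-1],[0.2,0.1,0.2,0,0,-1],[0,0,0.2,0,0,-1],[0,0,0,0,0,-1],[0,0,0,0,0,-1],[0,0,0,0,0,-1],[0,0,0,0,0,-1],[0,0,0,0,0,-0.6],[0,0,0,0,0,0],[0,0,0,0,0,0]]]'
python3 - <<'E'
from h import *
go([571,198,180],2.764)
im=ctrl.get_image("wrist");save("w4.png",im["color"])
print(ctrl.search_frame("keyway",im),w2px(im,[524.4,216.4,70]))
E
```

```text
clock: 8.05
eef_pos: [553.9, 119.4, 202.2]
tool_rot: [-3.106, -0.0, 1.663]
force: [0.8, -0.8, -2.2]
width: 7.8
clock: 8.97
eef_pos: [550.5, 165.5, 161.8]
tool_rot: [-3.111, -0.052, 2.626]
force: [0.3, -0.8, -1.5]
width: 8.0
pos [550.5 165.5 161.8] rpy [-3.111 -0.052  2.626] q [ 0.04  0.7  -0.59  1.73  0.44  0.91  0.31] F [ 0.3 -0.8 -1.5] T [ 0.03 -0.06  0.03] w 8.0 t 9.0
shift [-0.028  1.259 -0.645]
turn [-0.25 -0.52 -1.31]
[{'extent': [320.9, 178.3, 255.4, 196.2], 'conf': 0.96}, {'extent': [380.8, 171.6, 30.6, 34.9], 'conf': 0.32}] [[375.70344103 174.32055551]]
```

View pics/w4.png

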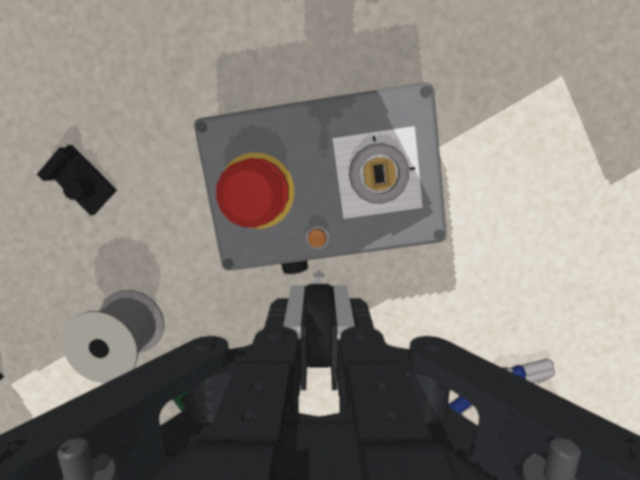

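The slot sits at about px (379,174), within 4 px of the prediction. I'll straighten the tool and measure from nearer.

```bash
python3 -m crank '[[[0,0.4,0,-0.2,-0.4,-0.7],[0,0.4,0,0,0,-0.5],[0,0.4,0,0,0,0],[0,0,0,0,0,0],[0,0,0,0,0,0]]]'
cat > slot.py <<'E'
from h import *
im=ctrl.get_image("wrist")
g=im["color"].astype(int);hsv=cv2.cvtColor(im["color"],cv2.COLOR_RGB2HSV)
u0,v0=w2px(im,[524.4,216.4,70])[0]
brass=((hsv[...,0]>8)&(hsv[...,0]<30)&(hsv[...,1]>90)).astype(np.uint8)
Y,X=np.mgrid[:480,:640];brass[(X-u0)**2+(Y-v0)**2>30**2]=0
c=max(cv2.findContours(brass,cv2.RETR_EXTERNAL,cv2.CHAIN_APPROX_NONE)[0],key=cv2.contourArea)
el=cv2.fitEllipse(cv2.convexHull(c));print("brass",el,"world",px2world(im,*el[0],z=70))
inside=np.zeros_like(brass);cv2.ellipse(inside,(el[0],(el[1][0]*.85,el[1][1]*.85),el[2]),1,-1)
V=cv2.resize(hsv[...,2],None,fx=4,fy=4,interpolation=cv2.INTER_CUBIC);I=cv2.resize(inside,None,fx=4,fy=4,interpolation=cv2.INTER_NEAREST)
dk=((V<60)&(I>0)).astype(np.uint8)
cs=max(cv2.findContours(dk,cv2.RETR_EXTERNAL,cv2.CHAIN_APPROX_NONE)[0],key=cv2.contourArea)
r=cv2.minAreaRect(cs);b=(cv2.boxPoints(r)+.5)/4-.5
W=np.array([px2world(im,*p,z=70) for p in b]);print("slot centre",W.mean(0))
e=[W[1]-W[0],W[2]-W[1]];print("sides",[np.linalg.norm(x).round(1) for x in e]);L=max(e,key=np.linalg.norm);print("long dir yaw",np.arctan2(L[1],L[0])%np.pi-np.pi)
x,y=int(u0),int(v0);save("slot.png",cv2.resize(im["color"][max(y-60,0):y+60,x-60:x+60],None,fx=4,fy=4,interpolation=cv2.INTER_CUBIC))
E
python3 - <<'E'
from h import *
go([571,198,160],2.764)
E
python3 slot.py
```

```text
clock: 9.48
eef_pos: [566.9, 198.1, 160.8]
tool_rot: [-3.134, -0.01, 2.749]
force: [-0.3, -0.3, -0.6]
width: 8.3
pos [566.9 198.1 160.8] rpy [-3.134 -0.01   2.749] q [-0.02  0.71 -0.6   1.71  0.49  0.89  0.35] F [-0.3 -0.3 -0.6] T [-0.04 -0.06 -0.05] w 8.3 t 9.5
shift [-0.129  0.049  0.024]
turn [-0.08 -0.1  -0.15]
brass ((324.70880126953125, 170.15650939941406), (32.43833923339844, 33.41314697265625), 75.15455627441406) world [525.0919103  218.64799867  70.        ]
slot centre [524.76943957 218.80661595  70.        ]
sides [np.float64(5.7), np.float64(10.0)]
long dir yaw -0.38708811875137394
```

```bash
python3 -m crank '[[[0.45,0.05,0.2,-0.08,-0.1,-0.1],[0.45,0,0.3,0,0,0],[0.4,0,0.4,0,0,0],[0.3,0,0.2,0,0,0],[0,0,0,0,0,0],[0,0,0,0,0,0]]]'
python3 - <<'E'
from h import *
go([524.9,218.3,122],2.76)
s=ctrl.read_state();R=Ro.from_euler("xyz",s["tool_rot"])
im=ctrl.get_image("wrist")
tip=s["eef_pos"]+R.apply([0,0,36.5]);print("tip",tip,"px",w2px(im,tip),"slot px",w2px(im,[525,218.7,70]), w2px(im,[524.4,216.4,70]))
x,y=w2px(im,tip)[0].astype(int)
save("tip.png",cv2.resize(im["color"][y-60:y+60,x-70:x+70],None,fx=5,fy=5,interpolation=cv2.INTER_CUBIC));print(x-70,y-60)
E
```

```text
clock: 10.03
eef_pos: [522.8, 215.1, 127.3]
tool_rot: [-3.141, 0.003, 2.749]
force: [0.1, -0.2, -1.5]
width: 8.2
pos [522.8 215.1 127.3] rpy [-3.141e+00  3.000e-03  2.749e+00] q [-0.08  0.7  -0.57  1.85  0.54  0.75  0.23] F [ 0.1 -0.2 -1.5] T [-0.02 -0.01 -0.04] w 8.2 t 10.0
shift [-0.025  0.124  0.175]
turn [-0.    0.03 -0.1 ]
tip [522.88161127 215.09446461  90.76058883] px [[318.40902102 274.7511685 ]] slot px [[326.20914434 262.42036045]] [[321.80711657 262.99911077]]
248 214
```

View pics/tip.png

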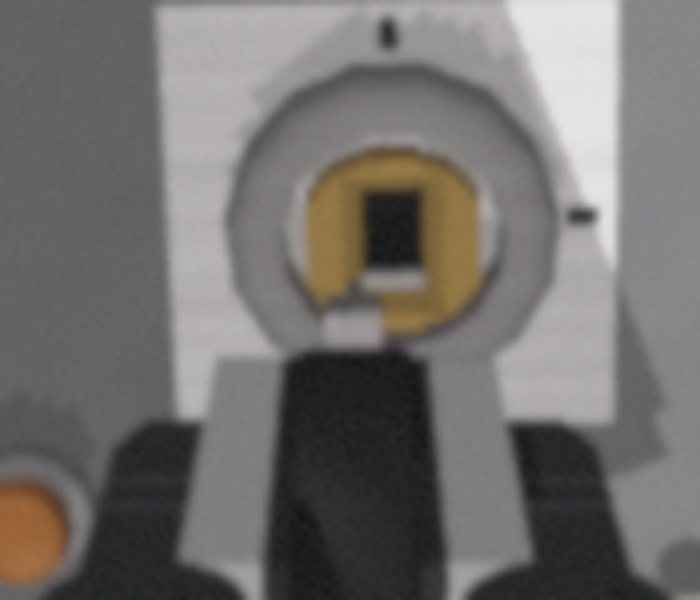

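The picture shows the blade tip at px column ~318.6, where the tool model puts it, and the slot centre at ~(326.6,262), which agrees with the keyway at (525,218.7). So I need about 4 mm along tool y.

```bash
python3 -m crank '[[[-0.03,0.14,0.1,0,0,-0.1],[0,0,0.1,0,0,0],[0,0,0,0,0,0],[0,0,0,0,0,0]]]'
python3 - <<'E'
from h import *
go([525,218.7,112],2.757)
E
```

```text
clock: 10.42
eef_pos: [529.1, 218.4, 122.2]
tool_rot: [3.139, 0.007, 2.757]
force: [0.5, -0.2, -0.7]
width: 7.9
pos [529.1 218.4 122.2] rpy [3.139 0.007 2.757] q [-0.09  0.72 -0.56  1.83  0.55  0.74  0.23] F [ 0.5 -0.2 -0.7] T [0.03 0.01 0.01] w 7.9 t 10.4
shift [ 0.134 -0.043  0.339]
turn [ 0.03  0.07 -0.  ]
```

```bash
for i in 1 2; do python3 -m crank '[[[0,0,0,0,0,0],[0,0,0,0,0,0]]]'|sed -n 2p; done; python3 -m crank '[[[0.13,-0.04,0.15,0.03,0.06,0],[0,0,0,0,0,0],[0,0,0,0,0,0]]]'
python3 - <<'E'
from h import *
go([525,218.7,112],2.757)
E
```

```text
eef_pos: [529.7, 218.1, 122.3]
eef_pos: [530.0, 218.0, 122.4]
clock: 11.0
eef_pos: [525.6, 218.3, 117.6]
tool_rot: [-3.141, 0.001, 2.755]
force: [0.0, 0.7, -1.5]
width: 7.7
pos [525.6 218.3 117.6] rpy [-3.141e+00  1.000e-03  2.755e+00] q [-0.09  0.72 -0.56  1.84  0.55  0.74  0.23] F [ 0.   0.7 -1.5] T [ 0.08 -0.01  0.05] w 7.7 t 11.0
shift [0.023 0.005 0.186]
turn [-0.    0.01 -0.02]
```

```bash
python3 -m crank '[[[0.02,0,0.1,0,0,0],[0,0,0.1,0,0,0],[0,0,0.1,0,0,0],[0,0,0,0,0,0],[0,0,0,0,0,0]]]'
python3 - <<'E'
from h import *
go([525,218.7,100],2.757)
im=ctrl.get_image("wrist");save("in1.png",cv2.resize(im["color"][214:314,258:388],None,fx=4,fy=4,interpolation=cv2.INTER_CUBIC))
E
```

```text
clock: 11.42
eef_pos: [524.5, 218.5, 107.2]
tool_rot: [-3.141, 0.0, 2.756]
force: [0.2, -0.6, -0.8]
width: 8.0
pos [524.5 218.5 107.2] rpy [-3.141  0.     2.756] q [-0.1   0.74 -0.55  1.85  0.56  0.72  0.22] F [ 0.2 -0.6 -0.8] T [-0.   -0.01 -0.02] w 8.0 t 11.4
shift [-0.013  0.011  0.241]
turn [-0.01  0.   -0.01]
```

View pics/in1.png

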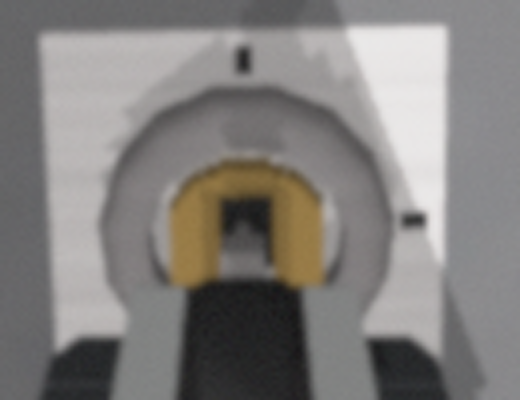

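The blade is centred on the slot (tip at column ~243, slot at ~246 in the crop). Going down to about 12 mm above home.

```bash
python3 -m crank '[[[0,0.01,0.1,0,0,0],[0,0,0.1,0,0,0],[0,0,0.1,0,0,0],[0,0,0.1,0,0,0],[0,0,0,0,0,0],[0,0,0,0,0,0]]]'
python3 - <<'E'
from h import *
go([525,218.7,87.5],2.757)
E
```

```text
clock: 11.97
eef_pos: [524.8, 218.8, 93.9]
tool_rot: [-3.141, 0.0, 2.756]
force: [-0.2, -0.3, -1.5]
width: 7.7
pos [524.8 218.8  93.9] rpy [-3.141  0.     2.756] q [-0.11  0.75 -0.54  1.86  0.58  0.69  0.2 ] F [-0.2 -0.3 -1.5] T [ 0.02 -0.06  0.01] w 7.7 t 12.0
shift [-0.009 -0.001  0.214]
turn [-0.01  0.   -0.01]
```

```bash
python3 -m crank '[[[0,0,0.1,0,0,0],[0,0,0.1,0,0,0],[0,0,0,0,0,0],[0,0,0,0,0,0]]]'
python3 - <<'E'
from h import *
go([525,218.7,87],2.757)
E
```

```text
clock: 12.3
eef_pos: [524.8, 218.8, 87.3]
tool_rot: [-3.141, 0.0, 2.755]
force: [-0.4, -0.5, -0.2]
width: 7.7
pos [524.8 218.8  87.3] rpy [-3.141  0.     2.755] q [-0.11  0.76 -0.53  1.86  0.59  0.68  0.19] F [-0.4 -0.5 -0.2] T [-0.03 -0.01  0.  ] w 7.7 t 12.3
shift [-0.007  0.001  0.009]
turn [-0.01  0.   -0.01]
```

```bash
python3 -m crank '[[[0,0,0.01,0,0,0.6],[0,0,0,0,0,0.6],[0,0,0,0,0,0.6],[0,0,0,0,0,0.6],[0,0,0,0,0,0.5],[0,0,0,0,0,0],[0,0,0,0,0,0]]]'
python3 - <<'E'
from h import *
go([525,218.7,86.5],2.757)
E
```

```text
clock: 12.88
eef_pos: [525.4, 219.2, 86.9]
tool_rot: [3.141, 0.001, 2.44]
force: [1.0, -0.0, -4.0]
width: 7.9
pos [525.4 219.2  86.9] rpy [3.141e+00 1.000e-03 2.440e+00] q [-0.16  0.75 -0.44  1.86  0.51  0.65 -0.05] F [ 1. -0. -4.] T [ 0.09 -0.24 -0.06] w 7.9 t 12.9
shift [-0.001 -0.023  0.014]
turn [ 0.01  0.01 -3.03]
```

```bash
python3 -m crank '[[[0,0,0,0,0,-0.6],[0,0,0,0,0,-0.6],[0,0,0,0,0,-0.6],[0,0,0,0,0,-0.6],[0,0,0,0,0,-0.6],[0,0,0,0,0,-0.6],[0,0,0,0,0,-0.5],[0,0,0,0,0,0],[0,0,0,0,0,0]]]'
python3 - <<'E'
from h import *
go([525,218.7,86.5],2.757)
E
```

```text
clock: 13.63
eef_pos: [525.0, 218.5, 87.1]
tool_rot: [-3.141, 0.0, 2.901]
force: [-0.0, -0.3, -1.1]
width: 7.9
pos [525.  218.5  87.1] rpy [-3.141  0.     2.901] q [-0.09  0.77 -0.57  1.86  0.63  0.7   0.31] F [-0.  -0.3 -1.1] T [ 0.01  0.04 -0.03] w 7.9 t 13.6
shift [0.002 0.007 0.019]
turn [-0.    0.    1.37]
```

```bash
python3 -m crank '[[[0,0,0.01,0,0,0.6],[0,0,0.01,0,0,0.6],[0,0,0.01,0,0,0.6],[0,0,0,0,0,0.6],[0,0,0,0,0,0.5],[0,0,0,0,0,0],[0,0,0.01,0,0,-0.6],[0,0,0.01,0,0,-0.6],[0,0,0.01,0,0,-0.6],[0,0,0,0,0,-0.6],[0,0,0,0,0,-0.5],[0,0,0,0,0,0]]]'
python3 - <<'E'
from h import *
go([525,218.7,74.7],2.757)
E
```

```text
clock: 14.63
eef_pos: [525.1, 218.6, 86.2]
tool_rot: [-3.141, 0.002, 2.902]
force: [0.2, -0.2, -1.5]
width: 7.9
pos [525.1 218.6  86.2] rpy [-3.141e+00  2.000e-03  2.902e+00] q [-0.09  0.77 -0.57  1.86  0.63  0.69  0.3 ] F [ 0.2 -0.2 -1.5] T [ 0.03  0.03 -0.03] w 7.9 t 14.6
shift [0.004 0.001 0.384]
turn [-0.01  0.02  1.38]
```

```bash
for k in 1 2; do python3 -m crank '[[[0,0,0.01,0,0,0.6],[0,0,0.01,0,0,0.6],[0,0,0.01,0,0,0.6],[0,0,0.01,0,0,0.6],[0,0,0,0,0,0.5],[0,0,0,0,0,0],[0,0,0.01,0,0,-0.6],[0,0,0.01,0,0,-0.6],[0,0,0.01,0,0,-0.6],[0,0,0.01,0,0,-0.6],[0,0,0,0,0,-0.5],[0,0,0,0,0,0]]]'; done
python3 - <<'E'
from h import *
go([525,218.7,74.7],2.757)
E
```

```text
clock: 15.63
eef_pos: [525.8, 218.6, 85.4]
tool_rot: [-3.141, 0.004, 2.902]
force: [0.0, 0.0, 0.6]
width: 7.9
clock: 16.63
eef_pos: [525.8, 218.5, 85.3]
tool_rot: [-3.14, 0.006, 2.901]
force: [-0.3, -1.3, 0.6]
width: 7.8
pos [525.8 218.5  85.3] rpy [-3.14   0.006  2.901] q [-0.09  0.77 -0.56  1.86  0.64  0.69  0.3 ] F [-0.3 -1.3  0.6] T [-0.07  0.01 -0.02] w 7.8 t 16.6
shift [ 0.031 -0.001  0.354]
turn [-0.01  0.06  1.38]
```

```bash
python3 -m crank '[[[0.02,0,0.03,0,0.06,0.6],[0,0,0.03,0,0,0.6],[0,0,0.03,0,0,0.6],[0,0,0.03,0,0,0.6],[0,0,0.03,0,0,0.5]]]'
python3 -m crank '[[[0,0,0.03,0,0,-0.6],[0,0,0.03,0,0,-0.6],[0,0,0.03,0,0,-0.6],[0,0,0.03,0,0,-0.6],[0,0,0.03,0,0,-0.5]]]'
python3 - <<'E'
from h import *
go([525,218.7,74.7],2.757)
E
```

```text
clock: 17.05
eef_pos: [526.5, 219.4, 83.5]
tool_rot: [3.14, 0.001, 2.58]
force: [-2.5, -1.4, 9.1]
width: 7.9
clock: 17.47
eef_pos: [526.2, 219.3, 82.8]
tool_rot: [-3.14, 0.005, 2.889]
force: [-1.5, -1.7, 6.6]
width: 7.9
pos [526.2 219.3  82.8] rpy [-3.14   0.005  2.889] q [-0.1   0.78 -0.56  1.86  0.64  0.69  0.28] F [-1.5 -1.7  6.6] T [-0.27  0.43  0.02] w 7.9 t 17.5
shift [ 0.036 -0.031  0.269]
turn [-0.01  0.05  1.26]
```

```bash
python3 -m crank '[[[0.02,-0.02,0.03,0,0.05,0.6],[0,0,0.03,0,0,0.6],[0,0,0.03,0,0,0.6],[0,0,0.03,0,0,0.6],[0,0,0.03,0,0,0.5]]]'
python3 -m crank '[[[0.02,-0.01,0.03,0,0.03,-0.6],[0,0,0.03,0,0,-0.6],[0,0,0.03,0,0,-0.6],[0,0,0.03,0,0,-0.6],[0,0,0.03,0,0,-0.5]]]'
python3 - <<'E'
from h import *
go([525,218.7,74.7],2.757)
E
```

```text
clock: 17.88
eef_pos: [526.3, 219.6, 82.2]
tool_rot: [3.141, 0.002, 2.57]
force: [-1.5, -1.1, 6.3]
width: 7.8
clock: 18.3
eef_pos: [526.2, 219.3, 81.5]
tool_rot: [-3.14, 0.004, 2.879]
force: [-2.2, -1.9, 5.6]
width: 7.9
pos [526.2 219.3  81.5] rpy [-3.14   0.004  2.879] q [-0.1   0.78 -0.56  1.86  0.63  0.68  0.28] F [-2.2 -1.9  5.6] T [-0.25  0.42  0.  ] w 7.9 t 18.3
shift [ 0.033 -0.03   0.228]
turn [-0.01  0.04  1.16]
```

```bash
for k in 1 2; do python3 -m crank '[[[0.03,-0.03,0.03,0,0.05,0.6],[0,0,0.03,0,0,0.6],[0,0,0.03,0,0,0.6],[0,0,0.03,0,0,0.6],[0,0,0.03,0,0,0.5],[0.02,-0.02,0.03,0,0.03,-0.6],[0,0,0.03,0,0,-0.6],[0,0,0.03,0,0,-0.6],[0,0,0.03,0,0,-0.6],[0,0,0.03,0,0,-0.6]]]'; done
python3 - <<'E'
from h import *
go([525,218.7,74.7],2.757)
E
```

```text
clock: 19.13
eef_pos: [526.1, 219.3, 80.3]
tool_rot: [3.141, 0.004, 2.879]
force: [-1.5, -1.5, 6.4]
width: 7.8
clock: 19.97
eef_pos: [525.9, 219.2, 79.3]
tool_rot: [3.139, 0.003, 2.88]
force: [-1.8, -1.1, 5.4]
width: 8.1
pos [525.9 219.2  79.3] rpy [3.139e+00 3.000e-03 2.880e+00] q [-0.1   0.78 -0.56  1.86  0.64  0.68  0.28] F [-1.8 -1.1  5.4] T [-0.19  0.41 -0.07] w 8.1 t 20.0
shift [ 0.026 -0.025  0.154]
turn [0.02 0.03 1.17]
```

```bash
for k in 1 2; do python3 -m crank '[[[0.03,-0.03,0.035,0,0.05,0.6],[0,0,0.035,0,0,0.6],[0,0,0.035,0,0,0.6],[0,0,0.035,0,0,0.6],[0,0,0.035,0,0,0.5],[0.02,-0.02,0.035,0,0.03,-0.6],[0,0,0.035,0,0,-0.6],[0,0,0.035,0,0,-0.6],[0,0,0.035,0,0,-0.6],[0,0,0.035,0,0,-0.6]]]'; done
python3 - <<'E'
from h import *
go([525,218.7,74.7],2.757)
E
```

```text
clock: 20.8
eef_pos: [525.4, 219.1, 77.0]
tool_rot: [3.138, 0.003, 2.881]
force: [-1.1, -1.6, 0.7]
width: 7.9
clock: 21.63
eef_pos: [524.4, 219.5, 74.3]
tool_rot: [3.137, 0.001, 2.882]
force: [-2.7, -2.4, 9.7]
width: 7.9
pos [524.4 219.5  74.3] rpy [3.137e+00 1.000e-03 2.882e+00] q [-0.1   0.79 -0.55  1.87  0.65  0.66  0.27] F [-2.7 -2.4  9.7] T [-0.57  0.52 -0.02] w 7.9 t 21.6
shift [-0.026 -0.021 -0.015]
turn [0.04 0.01 1.19]
```

```bash
python3 -m crank '[[[0,-0.01,0.03,0.03,0,0.6],[0,0,0.03,0,0,0.5],[0,0,0.03,0,0,0],[0,0,0.03,0,0,0],[0,0,0.03,0,0,0]]]'
python3 - <<'E'
from h import *
go([525,218.7,74.7],2.757)
im=ctrl.get_image("wrist");save("in2.png",cv2.resize(im["color"][200:340,240:400],None,fx=4,fy=4,interpolation=cv2.INTER_CUBIC))
E
```

```text
clock: 22.05
eef_pos: [524.4, 219.3, 74.3]
tool_rot: [3.14, 0.004, 2.759]
force: [-2.2, -1.0, 7.6]
width: 7.4
pos [524.4 219.3  74.3] rpy [3.14  0.004 2.759] q [-0.12  0.78 -0.52  1.87  0.62  0.65  0.17] F [-2.2 -1.   7.6] T [-0.31  0.52 -0.01] w 7.4 t 22.1
shift [-0.026 -0.013 -0.012]
turn [0.01 0.03 0.02]
```

View pics/in2.png

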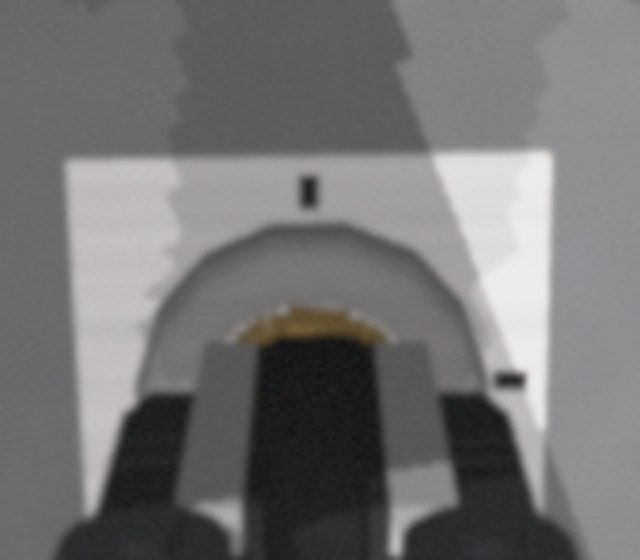

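The key seems fully home: z has stalled at 74.3, where 74.7 was expected, with upward force under a light push. Now the turn.

```bash
for k in 1 2; do python3 -m crank '[[[0,0,0.02,0,0,0.8],[0,0,0.02,0,0,0.8],[0,0,0.02,0,0,0.8],[0,0,0.02,0,0,0.8],[0,0,0.02,0,0,0.8],[0,0,0.02,0,0,0.8],[0,0,0.02,0,0,0.8]]]'
python3 - <<'E'
from h import *
go([525,218.7,74.5],2.757-1.7)
E
done
```

```text
clock: 22.68
eef_pos: [524.4, 219.3, 74.4]
tool_rot: [3.137, 0.004, 2.14]
force: [-0.2, -0.5, 5.2]
width: 8.1
pos [524.4 219.3  74.4] rpy [3.137 0.004 2.14 ] q [-0.22  0.75 -0.35  1.87  0.44  0.59 -0.29] F [-0.2 -0.5  5.2] T [-0.09  0.33 -0.03] w 8.1 t 22.7
shift [-0.027  0.007 -0.003]
turn [6.000e-02 1.000e-02 1.034e+01]
clock: 23.27
eef_pos: [524.6, 219.4, 74.4]
tool_rot: [3.133, 0.002, 1.518]
force: [-1.1, -0.7, 4.6]
width: 8.3
pos [524.6 219.4  74.4] rpy [3.133e+00 2.000e-03 1.518e+00] q [-0.33  0.73 -0.18  1.88  0.25  0.54 -0.73] F [-1.1 -0.7  4.6] T [-0.23  0.31  0.04] w 8.3 t 23.3
shift [-0.022  0.015 -0.003]
turn [ 0.09 -0.01  4.4 ]
```

```bash
python3 -m crank '[[[0,0,0.02,0.05,0,0.7],[0,0,0.02,0.05,0,0.7],[0,0,0.02,0,0,0.7],[0,0,0.02,0,0,0.7],[0,0,0.02,0,0,0.7],[0,0,0.02,0,0,0.5]]]'
python3 - <<'E'
from h import *
go([525,218.7,74.5],2.757-1.7)
E
python3 -m crank '[[[0,0,0.02,0,0,0.4],[0,0,0.02,0,0,0.3],[0,0,0.02,0,0,0.3]]]'
python3 - <<'E'
from h import *
go([525,218.7,74.5],2.757-1.7)
E
```

```text
clock: 23.77
eef_pos: [525.0, 219.4, 74.4]
tool_rot: [3.141, 0.001, 1.072]
force: [-0.4, -1.4, 4.8]
width: 8.0
pos [525.  219.4  74.4] rpy [3.141e+00 1.000e-03 1.072e+00] q [-0.4   0.73 -0.07  1.87  0.09  0.54 -1.03] F [-0.4 -1.4  4.8] T [-0.2   0.26  0.09] w 8.0 t 23.8
shift [-0.019  0.012 -0.004]
turn [0.01 0.01 0.14]
clock: 24.02
eef_pos: [525.0, 219.3, 74.4]
tool_rot: [3.139, 0.001, 0.959]
force: [-2.4, -0.4, 5.7]
width: 8.3
pos [525.  219.3  74.4] rpy [3.139e+00 1.000e-03 9.590e-01] q [-0.42  0.73 -0.04  1.87  0.05  0.54 -1.11] F [-2.4 -0.4  5.7] T [-0.31  0.38  0.19] w 8.3 t 24.0
shift [-0.016  0.012 -0.005]
turn [ 0.02  0.01 -0.93]
```

```bash
python3 -m crank '[[[0,0,0.02,0,0,0.2],[0,0,0.02,0,0,0.2]]]'
python3 - <<'E'
from h import *
for i in range(4):
    go([525,218.7,74.5],2.757-1.8); im=ctrl.get_image("wrist")
save("end.png",im["color"][160:,120:520])
E
```

```text
clock: 24.18
eef_pos: [524.9, 219.3, 74.3]
tool_rot: [3.139, 0.0, 0.915]
force: [-2.4, -0.8, 6.5]
width: 7.7
pos [524.9 219.3  74.3] rpy [3.139 0.    0.915] q [-0.43  0.73 -0.03  1.88  0.04  0.54 -1.14] F [-2.4 -0.8  6.5] T [-0.32  0.32  0.19] w 7.7 t 24.2
shift [-0.016  0.014 -0.005]
turn [ 0.03  0.   -0.4 ]
pos [524.9 219.4  74.4] rpy [3.139 0.    0.914] q [-0.43  0.73 -0.03  1.88  0.04  0.54 -1.14] F [-0.6 -1.7  6.6] T [-0.34  0.37  0.17] w 7.9 t 24.2
shift [-0.016  0.015 -0.004]
turn [ 0.03  0.   -0.41]
pos [525.  219.3  74.4] rpy [3.139 0.    0.915] q [-0.43  0.73 -0.03  1.88  0.04  0.54 -1.14] F [-1.  -2.2  6.7] T [-0.28  0.32  0.19] w 7.7 t 24.3
shift [-0.016  0.014 -0.004]
turn [ 0.03  0.   -0.4 ]
pos [525.  219.3  74.4] rpy [3.139 0.    0.916] q [-0.43  0.73 -0.03  1.88  0.04  0.54 -1.14] F [-1.1 -0.4  6.6] T [-0.25  0.36  0.19] w 7.7 t 24.3
shift [-0.016  0.013 -0.004]
turn [ 0.03  0.   -0.39]
```

View pics/end.png

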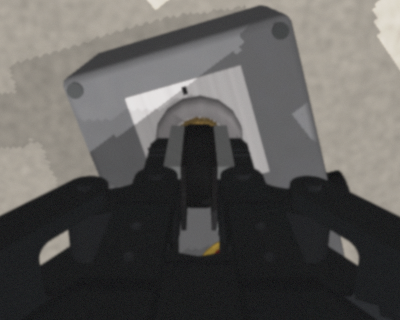

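```bash
python3 -c "
from cell import ctrl
print(ctrl.finish_job()); s=ctrl.read_state(); print(s['eef_pos'],s['tool_rot'],s['torque'],s['width'])"
```

```text
the job is handed in; nothing more can be done
None
the job is handed in; nothing more can be done
```

I drew the round-headed key from the stand's middle slot, rocked it home in the key switch and turned it clockwise. I handed the job in with the key still gripped and held against the stop, at about 24 s of the 69 s limit; no verdict was reported.

**Last checks:**
- **Depth:** the key stalled at the height expected for home (tool 74.4 mm, 74.7 expected), with about 6.6 N of light push. That is a tool reading; I did not measure the key's own height.
- **Insertion force:** the largest push I read was about 10 N, at row ends only, so a brief peak between readings could have been missed. It went in hard only from about 10.6 mm above home. Below that I pushed slightly harder while rocking, and it moved 1 to 3 mm per rock.
- **Turn:** the tool turned about 1.84 rad, which is slightly more than the stop plus the stated play. The twist held steady at about 0.19 N m, above the spring's 0.06 N m, so I take it to be on the stop. I could not read the cylinder angle itself.
- **Grip and position:** the finger opening stayed near 7.9 mm on the key. The tool was within about 0.6 mm of the measured keyway axis and upright.
- **Disagreement:** the two camera estimates of the keyway differed by about 2 mm. I used the near view, and the fit confirmed it.
- **Rest of the bench:** I saw no contact with the other keys or bench items, but took no final picture of them.

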